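# Fit a fresh water filter cartridge at the coffee bar

### The arm

A 7-joint arm with a two-finger parallel gripper is mounted at the origin on the work surface. World frame = base frame: x ahead of the robot, y to its left, z up, the work surface at z = 0. Lengths are in m, angles in rad, forces in N, time in s.
With the tool pointing down it reaches from about 0.425 to 0.925 m from the base axis. Payload 6.8 kg.
Tool frame: the origin (TCP) lies on the front face of the gripper's body, between the roots of the fingers; the fingertips stand 73 mm ahead of it and the grasp point (between the pads) lies 54 mm ahead of it (env.nose_length is the distance from the TCP to the fingertips, in m); z points along the fingers, y is the line along which they close (so a half turn about z gives the same grasp; the last joint's range is limited). The gripper opens to 85 mm and grips with 20 to 120 N. Pads are 22 mm wide; open, the fingers measure 114 mm over their backs; the gripper's body (76 mm by 85 mm) begins 54 mm behind the grasp point. The pads swing forward as they close: fully open they stand 13 mm farther back than shut.
Start: joints at [-1.295, 0.477, 0.022, 1.555, -0.011, 1.109, -0.083], TCP at [0.253, 0.626, 0.304] pointing down, gripper open.
Joint ranges: [-2.96, 2.96], [-0.34, 2.1], [-1.41, 1.46], [0.24, 2.44], [-1.37, 4.51], [0.17, 1.92], [-2.96, 2.96]. Speed limits (rad/s): [2.39, 2.39, 3.14, 3.14, 3.14, 3.14, 3.14].

### API

Orientations are given as a unit quaternion [w, x, y, z].
In Python, from cell import env, kin, camera, calibration, job gives the robot as it stands. The module is installed in compiled form; this text tells all that it offers. Calls block until the motion is done:
- env.reach(position, orientation): joint-space move of the TCP to a pose.
- env.movel(position, velocity=0.15, rot=None, stop_force=None): straight line of the TCP; rot=None keeps the orientation; velocity is the mean speed in m/s. With stop_force (N) it stops when the force on the tool has changed by that much, and returns True; else False.
- env.goto_joints(angles): joint-space move.
- env.grip(opening, f_grip=None): finger opening in m; f_grip is the grip in N (None keeps the last); returns when the fingers have stopped.
- env.dwell(seconds).
- kin.inverse_kinematics(position, orientation): joint angles nearest the present ones, or None.
- env.get_state(): the state.
- camera(name): name is "side" or "top"; returns (picture, depth): 480x640x3 uint8, blue, green, red; 480x640 float32, m along the optical axis (not along the pixel's ray), 0 where there is no reading.
- calibration(name): a dict with "fx", "fy", "cx", "cy" (pixels), "rvec" (rotation vector, rad) and "tvec" (3), from world to camera coordinates, as OpenCV has them. Camera axes: x right, y down, z forward; pixel columns grow to the right and rows downward; lengths in m; the calibration is good to about 2 mm. A picture is of the moment at which its call begins. calibration takes no time and is no camera call.
A pose or a line that the arm cannot do raises env.PlanningError and nothing moves.
- job.job_done(): hands the job in; it is judged then, once.
The state is a dict: "time": time; "qpos": joint angles; "joint_velocities": joint speeds; "joint_torque": joint torques, N m; "tcp_pos": TCP position; "orientation": TCP orientation; "force": force on the tool from outside, world axes, zero at the start; "torque": the same for the moment, N m; "opening": finger opening in m; "gripper_force": force on a finger pad.
Only numpy, scipy, OpenCV 4.12 (cv2) and the standard library are available. Lean on these libraries where they do the work, as an engineer would, in place of code of your own. Each camera call takes 0.05 s, during which the arm holds its last target. There are 200 camera calls.

### The job

Fit the fresh white-and-blue water filter cartridge into the leaning filter station: slide it, tapered foot first, fully home in the bore, and only then lay the yellow cover plate over it, rib outward, and press it down flat inside the blue rim. Leave the used brown cartridge and everything else on the counter standing where it is.

Things in the scene. Friction and masses are not known exactly. Their poses are not given: they have to be found in the camera images.
- cartridge_center (a point): Fresh cartridge: rigid white cylinder with a blue band round its top, 44 mm diameter, 120 mm long, about 0.25 kg, standing upright on the counter; the bottom 8 mm (its foot) tapers to 34 mm diameter. This point is its centre, half-way up (60 mm above its foot, 60 mm below its top); z runs along its axis from foot to top.
- cartridge_foot (a point): Centre of the underside of the fresh cartridge's tapered foot; same axes.
- cover_center (a point): Cover plate: yellow plate 80 x 116 x 8 mm, about 0.14 kg, lying flat on the counter, with a black grip rib on top, 14 mm thick (along x) x 70 mm long (along y) x 24 mm high, in the middle; overall height 32 mm. This point is the centre, half-way up: 16 mm above its underside, 8 mm above the plate's top face and 16 mm below the rib's top. x along the 80 mm side, y along the 116 mm side, z up. The same turned half round.
- well: Filter station, fixed: an aluminium block leaning 30 degrees from vertical, with a round bore, 47 mm diameter, 122 mm deep, in the middle of its sloping top face. Origin: centre of the bore's mouth on that face, 159 mm above the counter. z is the bore's axis, out of the bore: up and leaning to the station's front (towards the robot's side); x points up the slope, y is level, across it.
- well_floor (a point): Centre of the bore's solid floor, 122 mm down the bore from its mouth; axes as well. The mouth is slightly bevelled; the 44 mm cartridge slides freely, even by its own weight, and when home its top lies 2 mm below the face.
- recess (a point): Centre of the recess that takes the cover plate; the same point and axes as well. The block's face is 110 mm (x) by 146 mm (y); on its edges a blue rim, 5 mm high, bounds the recess, 84 mm (x) by 120 mm (y), whose floor is the face itself. A plate seated in it stands 3 mm proud of the rim and its rib 27 mm.
- station: The station's foot: a base plate 180 x 150 mm, 10 mm thick, on the counter, reaching 60 mm in front of (-x) and 120 mm behind (+x) its origin, which is on the counter straight below the mouth. The block reaches 140 mm down behind the mouth along the bore.
- cartridge: The fresh cartridge again; origin at the centre of its foot's underside.
- cover: The cover plate again; origin at the centre of its underside.
- used: Used cartridge: same size as the fresh one but brown with a dark band, standing upright, to be left alone. Origin at the centre of its underside.
- jug: Steel jug, 72 mm diameter, 95 mm high, with a handle standing out about 30 mm at its +y side. Bystander. Origin at the centre of its underside.
- syrup: Amber syrup bottle, 62 mm diameter, 200 mm high. Bystander. Origin at the centre of its underside.
- beans: Glass jar with a steel lid, 76 mm diameter, 110 mm high. Bystander. Origin at the centre of its underside.
- tamper: Dark steel coffee tamper, standing, 56 mm diameter, 92 mm high. Bystander. Origin at the centre of its underside.
- cup: White coffee cup, 76 mm diameter, 65 mm high, with a handle standing out about 30 mm at its +y side. Bystander. Origin at the centre of its underside.
- glass: Green drinking glass, 68 mm diameter, 110 mm high. Bystander. Origin at the centre of its underside.
Things that resemble listed ones, but are neither listed nor needed, are in the scene too. Leave any purple or red look-alike of the station alone.

How it is judged:
By the outcome, as a careful person would: the job done as asked, in the order asked, and still so for the second after the job is handed in, with the robot touching nothing.
It also fails if it takes over 61 s, if anything falls off the work surface, if the arm or the gripper's body presses on something with over 40 N, if the wrist force passes 120 N, or if a joint passes its speed limit or range.

## Working session

There is one attempt and no reset: what is moved stays moved. The work goes in short steps, each a Python script; the robot and the scene stay as the last script left them, time stands still between calls to the robot, and variables do not carry over. Pictures are saved under pics/ and viewed, at most 10 in all, crops included, and the job is handed in when it is done.

```bash
mkdir -p pics; cat > h.py <<'E'
import numpy as np, cv2
from cell import env, kin, camera, calibration, job
from scipy.spatial.transform import Rotation as R
def cloud(name, d):
    c=calibration(name); Rm=cv2.Rodrigues(np.array(c['rvec'],float))[0]; t=np.array(c['tvec'],float).ravel()
    v,u=np.mgrid[:d.shape[0],:d.shape[1]]
    P=np.stack([(u-c['cx'])/c['fx']*d,(v-c['cy'])/c['fy']*d,d],-1)
    return (P-t)@Rm
def q(x,z):  # quaternion wxyz from approx tool x/ z axes
    z=np.array(z,float);z/=np.linalg.norm(z);x=np.array(x,float);x-=z*(x@z);x/=np.linalg.norm(x)
    r=R.from_matrix(np.stack([x,np.cross(z,x),z],1)).as_quat();return r[[3,0,1,2]]
E
python3 - <<'E'
from h import *
for n in('top','side'):
    im,d=camera(n); cv2.imwrite(f'pics/{n}0.png',im); np.save(f'{n}0.npy',d)
    c=calibration(n); Rm=cv2.Rodrigues(np.array(c['rvec'],float))[0]; print(n,-Rm.T@np.array(c['tvec']).ravel(),c['fx'],Rm[2])
print(env.get_state())
E
```

```text
top [ 0.30762832 -0.02263687  1.51589988] 620.3699355482282 [ 0.11712732 -0.01456456 -0.9930101 ]
side [ 0.09172978 -0.95262707  0.7983991 ] 519.4992077010318 [ 0.33035543  0.75173455 -0.57075429]
{'time': 0.1, 'qpos': array([-1.29506321,  0.47770081,  0.02233099,  1.55636672, -0.01150456,
        1.10931875, -0.08311822]), 'joint_velocities': array([ 0.00064553, -0.00250925,  0.00073359, -0.00194637,  0.00098071,
        0.00127065, -0.00182464]), 'joint_torque': array([ 4.09246117e-03, -5.97764862e+01,  1.61366947e+00, -2.81954509e+01,
        1.28199629e-02,  5.05361226e-03, -1.01612346e-05]), 'tcp_pos': array([0.25260803, 0.62548929, 0.30302779]), 'orientation': array([-1.03740360e-04,  1.90735641e-01,  9.81641086e-01, -8.26384876e-04]), 'force': array([-0.20558416,  0.06109178,  0.29110144]), 'torque': array([0.03888496, 0.01223503, 0.00376259]), 'gripper_force': 0.0, 'opening': 0.08560902746705934}
```

View pics/top0.png

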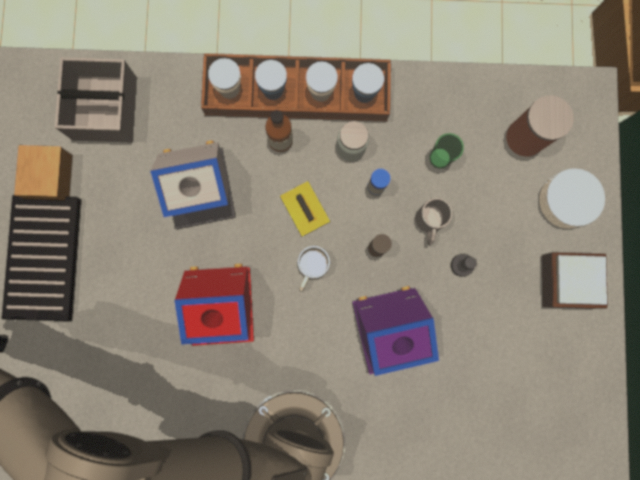

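View pics/side0.png

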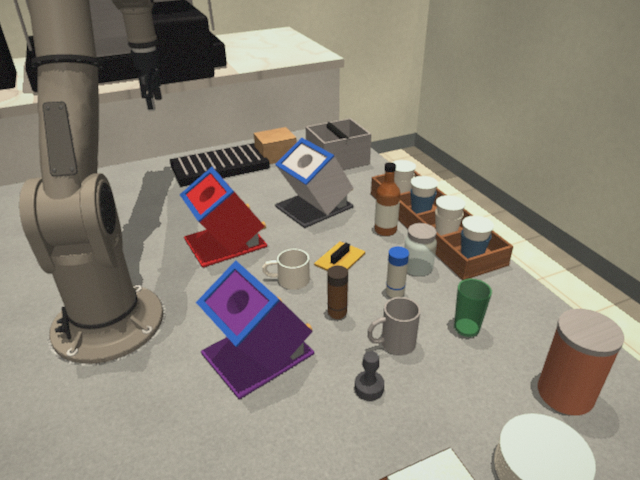

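The top picture shows the station's face at about (190,187), with the fresh cartridge's blue top at (380,179) and the cover at (305,208), its rib running from upper left to lower right. The used cartridge is at (381,245). Next I'll measure these.

```bash
cat > meas.py <<'E'
from h import *
im={n:cv2.imread(f'pics/{n}0.png') for n in('top','side')}
P={n:cloud(n,np.load(f'{n}0.npy')) for n in im}
hsv={n:cv2.cvtColor(im[n],cv2.COLOR_BGR2HSV) for n in im}
def sel(n,box,lo,hi):
    m=np.zeros((480,640),bool);x0,y0,x1,y1=box;m[y0:y1,x0:x1]=1
    return m&(cv2.inRange(hsv[n],lo,hi)>0)&np.isfinite(P[n]).all(-1)&(np.load(f'{n}0.npy')>0)
for n,b in(('top',(145,135,235,225)),('side',(270,135,340,190))):
    m=sel(n,b,(105,130,60),(125,255,255)); p=P[n][m]
    c=np.median(p,0);p=p[np.linalg.norm(p-c,axis=1)<.12]
    for _ in range(4):
        c=p.mean(0);nv=np.linalg.svd(p-c,full_matrices=False)[2][2];nv*=np.sign(nv[2]);p=p[abs((p-c)@nv)<.006]
    c=p.mean(0)
    y=np.cross([0,0,1],nv);y/=np.linalg.norm(y);x=np.cross(y,nv)
    y=np.cross(nv,x)
    a=(p-c)@x;bb=(p-c)@y; A=np.percentile(a,[1,99]);B=np.percentile(bb,[1,99])
    rect=cv2.minAreaRect(np.stack([a,bb],1).astype(np.float32))
    cc=c+x*A.mean()+y*B.mean()
    print(n,'rim n',nv,'tilt',np.degrees(np.arccos(nv[2])),'az',np.degrees(np.arctan2(nv[1],nv[0])),'ext',np.ptp(A),np.ptp(B),'centre',cc,'well',cc-.005*nv,rect,len(p),'x',x)
for n,b in(('top',(365,160,395,200)),('side',(385,240,412,275))):
    m=sel(n,b,(100,130,40),(125,255,255));p=P[n][m]
    t=p[p[:,2]>np.percentile(p[:,2],95)-.006]
    print(n,'cart',len(t),t.mean(0),np.ptp(t,0),p.min(0),p.max(0),p[:,2].max())
for n,b in(('top',(270,170,340,245)),('side',(305,235,375,280))):
    m=sel(n,b,(18,110,60),(35,255,255));p=P[n][m];p=p[(p[:,2]>0.0)&(p[:,2]<.016)]
    r=cv2.minAreaRect((p[:,:2]*1000).astype(np.float32));print(n,'cover',r,len(p),np.median(p[:,2]))
m=np.zeros((480,640),bool);m[180:235,285:328]=1
m&=(hsv['top'][...,2]<70);p=P['top'][m];p=p[p[:,2]>.022]
print('rib',cv2.minAreaRect((p[:,:2]*1000).astype(np.float32)),p[:,2].mean(),len(p))
# bystanders
d=P['top']
for name,(u,v) in dict(beans=(352,137),syrup=(278,125),cup=(313,262),used=(381,243),jug=(435,213),glass=(447,150)).items(): print(name,d[v,u])
E
python3 meas.py
python3 - <<'E'
import cv2
a=cv2.imread('pics/top0.png');s=cv2.imread('pics/side0.png')
x=cv2.resize(a[120:240,140:240],None,fx=5,fy=5,interpolation=2)[:600,:400]
x=cv2.resize(a[130:250,140:300],None,fx=5,fy=5)
cv2.imwrite('pics/c1.png',cv2.resize(a[120:270,145:345],None,fx=4,fy=4,interpolation=2))
E
```

```text
top rim n [-0.48235689 -0.11562782  0.86830987] tilt 29.73717407057592 az -166.51974868550772 ext 0.10685382559201279 0.14155347337696556 centre [0.56991969 0.24302725 0.16157639] well [0.57233147 0.24360539 0.15723484] ((-0.00013023614883422852, -0.001277916133403778), (0.14287471771240234, 0.10893890261650085), 89.75634765625) 790 x [-0.84438822 -0.20241188 -0.49602214]
side rim n [-0.4844852  -0.11528729  0.8671695 ] tilt 29.868635717445375 az -166.61492545227821 ext 0.10788164977633316 0.14863617131881135 centre [0.57076887 0.24468472 0.16383167] well [0.57319129 0.24526116 0.15949583] ((-0.0005244389176368713, -0.004457756876945496), (0.15448442101478577, 0.10895278304815292), 89.95394897460938) 519 x [-0.84361389 -0.20074496 -0.49801312]
top cart 176 [ 0.61438104 -0.18346695  0.12012239] [0.03873596 0.03690608 0.00942899] [ 0.59506645 -0.20229593  0.1105504 ] [ 0.63380241 -0.16485779  0.12662734] 0.1266273426638575
side cart 216 [ 0.61538224 -0.18519055  0.12037995] [0.04634115 0.04699047 0.00892633] [ 0.59230685 -0.20746766  0.06681614] [ 0.68233103 -0.11809891  0.1253498 ] 0.1253498045552242
top cover ((558.1790161132812, -11.094818115234375), (116.25189208984375, 79.52650451660156), 29.84027862548828) 1276 0.007045711331505545
side cover ((561.408203125, -9.068199157714844), (129.99856567382812, 81.37507629394531), 28.966257095336914) 614 0.008204357983734244
rib ((0.0, 0.0), (0.0, 0.0), 0.0) nan 0
beans [ 0.71287597 -0.11757629  0.10677715]
syrup [0.71755571 0.052543   0.16718244]
cup [ 0.42575954 -0.03585549  0.00609466]
used [ 0.46463535 -0.18787785  0.11911561]
jug [ 0.55562334 -0.33336465  0.00771932]
glass [ 0.71329624 -0.36039686  0.01722965]meas.py:29: RuntimeWarning: Mean of empty slice.
  print('rib',cv2.minAreaRect((p[:,:2]*1000).astype(np.float32)),p[:,2].mean(),len(p))
  ret = ret.dtype.type(ret / rcount)
```

View pics/c1.png

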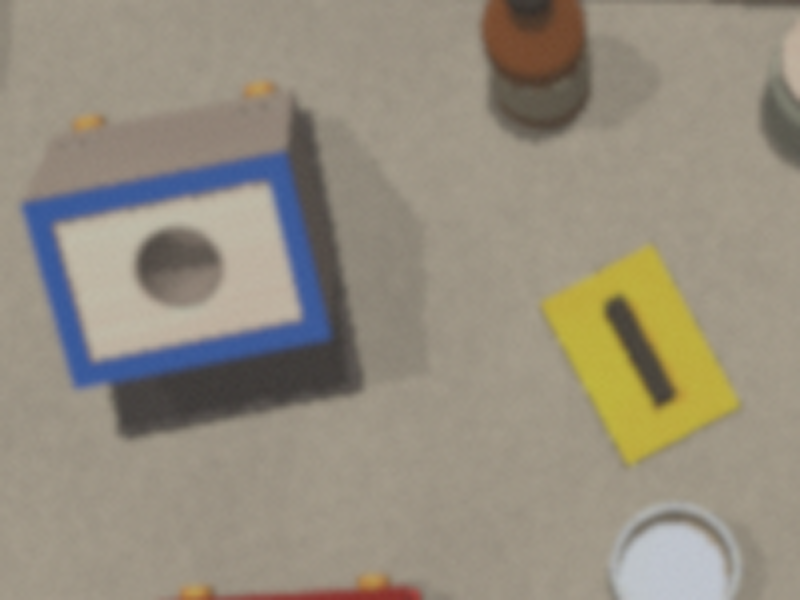

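The crop shows the bore mouth at about crop (179,267), which is full-image (189.4,186.4). The cover lies clear, with its rib along about +30° from world x. I'll refine the bore centre and check the IK for every pose.

```bash
cat >> h.py <<'E'
az=np.radians(-166.57); n=np.array([.5*np.cos(az),.5*np.sin(az),np.cos(np.pi/6)])
up=np.array([-np.cos(az)*n[2],-np.sin(az)*n[2],.5])   # station x, up the slope
yl=np.cross(n,up)
well=np.array([.5727,.2444,.159])
hx=np.array([up[0],up[1],0])/np.hypot(up[0],up[1])
E
cat > b.py <<'E'
from h import *
for name,b in(('top',(170,172,212,202)),('side',(290,148,322,175))):
    im=cv2.imread(f'pics/{name}0.png');x0,y0,x1,y1=b
    g=cv2.resize(cv2.cvtColor(im[y0:y1,x0:x1],cv2.COLOR_BGR2GRAY),None,fx=4,fy=4,interpolation=2)
    t,m=cv2.threshold(g,0,255,cv2.THRESH_BINARY_INV+cv2.THRESH_OTSU)
    cs,_=cv2.findContours(m,0,1)
    cs=[c for c in cs if len(c)>20]
    c=calibration(name);Rm=cv2.Rodrigues(np.array(c['rvec'],float))[0];o=-Rm.T@np.array(c['tvec'],float).ravel()
    for k in cs:
        e=cv2.fitEllipse(k);uv=(np.array(e[0])+.5)/4-.5+[x0,y0]
        r=Rm.T@np.array([(uv[0]-c['cx'])/c['fx'],(uv[1]-c['cy'])/c['fy'],1])
        # plane through well
        s=((well-o)@n)/(r@n); print(name,uv,np.array(e[1])/4,'hit',o+s*r)
ik=lambda p,qq:kin.inverse_kinematics(list(p),list(qq))
for s in(1,-1):
  Q=[q(s*hx,[0,0,-1]),q(s*up,-n)]
  print(s,'pick',ik([.615,-.184,.159],Q[0]),ik([.615,-.184,.40],Q[0]),'\nins',ik(well+n*.22,Q[1]),ik(well+n*.077,Q[1]))
  a=np.radians(29.8);py=np.array([np.cos(a),np.sin(a),0])
  # tool x along plate y
  print('cov',ik([.559,-.0105,.084],q(s*py,[0,0,-1])),'\nseat',ik(well+n*.084,q(s*yl,-n)),ik(well+n*.2,q(s*yl,-n)))
print(up,yl,n)
E
python3 b.py
```

```text
top [189.03933907 186.1198597 ] [19.23354149 21.94813919] hit [0.57405014 0.24475392 0.15980565]
top [171.5927186  172.32065523] [ 1.47926652 11.31068802] hit [0.59973689 0.2805727  0.17903343]
side [292.57195163 172.34270096] [ 4.80178118 10.56191063] hit [0.53549731 0.23681986 0.13709192]
side [317.53365707 170.47404289] [ 8.47889423 14.42868805] hit [0.58559483 0.18101612 0.15774187]
side [304.62263298 160.63823891] [10.5512476  16.64285088] hit [0.57517132 0.24460393 0.16041515]
side [317.53946304 150.07700396] [ 5.73944139 14.2437706 ] hit [0.61507992 0.24642575 0.18307061]
side [291.95561361 150.01708102] [5.17932129 8.80323601] hit [0.56571117 0.31436354 0.16445701]
1 pick [-0.31191475  0.70618937  0.73658671  1.78896658 -0.59886447  0.88408707
 -0.63599128] [-0.46469723  0.49321647  0.97789505  1.56410337 -0.41860383  1.30916711
 -0.76871938] 
ins [-0.88584962 -0.03098324  0.21749367  2.18032563  0.42671956  0.54923381
 -2.31930154] [-1.15355856  0.33572277  0.66530853  2.19118053 -0.21933674  0.18538904
 -1.69941129]
cov [-0.50342117  0.66664912  0.54432013  2.01162345 -0.58
[... 267 characters left out ...]
01 -0.28233052  0.81292598
  2.23748725] [-0.36511582  0.43509738  0.79967854  1.55837729 -0.32056498  1.28442432
  2.2843981 ] 
ins [-0.98815924 -0.03818371  0.31816599  2.18561675  0.43610808  0.55169307
  0.81531393] [-0.79041573  0.2853478   0.22268248  2.17060124  0.52551586  0.22833414
  0.7276117 ]
cov [-0.15712901  0.5929483   0.08275469  1.98825349 -0.08656109  0.56367125
  2.07567473] 
seat [-0.564728    0.26908971 -0.04313993  2.15873537  0.73099436  0.29111772
  2.1116652 ] [-0.72323574  0.01900752  0.06947309  2.17663763  0.43514847  0.50095641
  2.38533456]
[0.84234342 0.20114065 0.5       ] [-2.32257216e-01  9.72654402e-01 -1.38777878e-17] [-0.4863272  -0.11612861  0.8660254 ]
```

```bash
sed -i 's/^well=.*/well=np.array([.5738,.2446,.1595])/' h.py
cat > p.py <<'E'
from h import *
Q=q(-hx,[0,0,-1]); c=np.array([.615,-.1842,0])
p=env.get_state()['tcp_pos']
env.movel(list(p+[0,0,.08]),velocity=.2)
env.reach(list(c+[0,0,.33]),list(Q))
print(env.get_state()['time'])
print(env.movel(list(c+[0,0,.159]),velocity=.12,stop_force=15))
print(env.grip(.03,60)); s=env.get_state();print(s['opening'],s['gripper_force'],s['tcp_pos'],s['time'])
env.movel(list(c+[0,0,.40]),velocity=.2)
s=env.get_state();print(s['opening'],s['gripper_force'],s['force'],s['time'])
im,d=camera('side');cv2.imwrite('pics/s1.png',im)
cv2.imwrite('pics/s1c.png',cv2.resize(im[80:330,230:530],None,fx=2,fy=2))
E
python3 p.py
```

```text
3.75
False
False
0.04251184945538782 60.7641788944602 [ 0.61519802 -0.1840849   0.15950198] 5.7917
0.04266669981839954 60.95337823033333 [ 0.36978061  0.36414832 -2.90140277] 7.15
```

View pics/s1c.png

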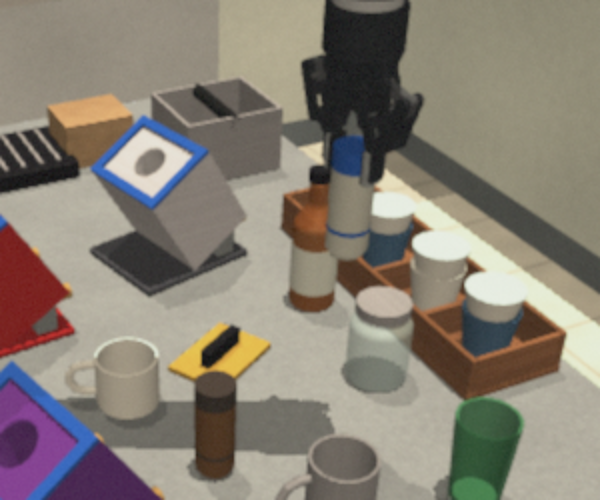

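The cartridge is held upright and lifted, with its foot at about crop (347,255), and nothing else has moved. I'll carry it over now and start the insertion.

```bash
cat > i.py <<'E'
from h import *
Q=q(-up,-n)
env.reach(list(well+n*.25),list(Q))
s=env.get_state();print(s['time'],(s['tcp_pos']-well-n*.25)*1000,s['qpos'])
env.movel(list(well+n*.172),velocity=.15)
s=env.get_state();print(s['time'],(s['tcp_pos']-well-n*.172)*1000,s['force'])
for nm in('top','side'):
    im,d=camera(nm);cv2.imwrite(f'pics/{nm}2.png',im);np.save(f'{nm}2.npy',d)
a=cv2.resize(cv2.imread('pics/side2.png')[90:215,250:375],None,fx=3.2,fy=3.2,interpolation=2)
b=cv2.resize(cv2.imread('pics/top2.png')[120:245,135:260],None,fx=3.2,fy=3.2,interpolation=2)
cv2.imwrite('pics/i2.png',np.hstack([a,b]))
E
python3 i.py
```

```text
8.775 [ 0.69071833 -0.92120393 -0.10612364] [-0.73507805 -0.07659737  0.05350955  2.15795926  0.39129895  0.61753613
  0.85266573]
9.4417 [ 0.31603631 -0.1428921   0.31146882] [ 0.98011074 -0.10187886 -1.86635101]
```

View pics/i2.png

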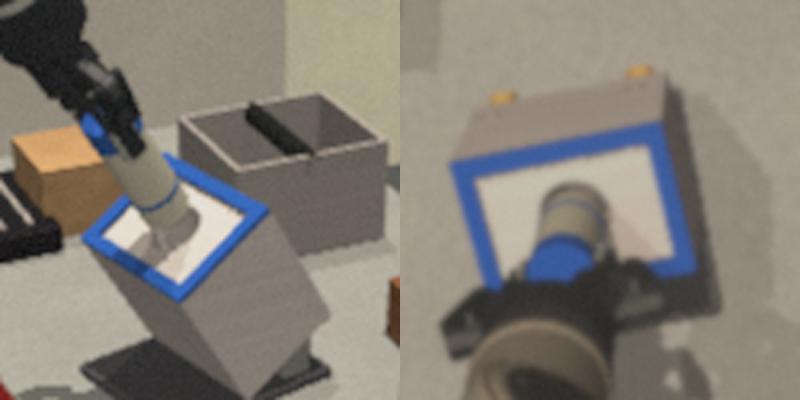

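The foot sits over the bore mouth in both views, at crop (172,220) in the side view and (572,205) in the top view. I'll go in with a force guard.

```bash
cat > i2.py <<'E'
from h import *
for o in (.150,.13,.105,.082):
    r=env.movel(list(well+n*o),velocity=.06,stop_force=15)
    s=env.get_state();e=s['tcp_pos']-well;f=s['force']
    print(r,s['time'],'off',e@n,'lat',e@up*1000,e@yl*1000,'F',f@n,f@up,f@yl)
    if r: break
E
python3 i2.py
```

```text
False 10.0583 off 0.1495430760053626 lat -0.4211106017189964 -0.09611037027086293 F -2.5425982964992158 -0.40165355728002117 0.1355289444995479
False 10.5417 off 0.1294966784488462 lat -0.3921958966968467 -0.007087119973414896 F -2.260774285064816 -2.2349587115874745 0.8900008110155697
False 11.1083 off 0.104875356568604 lat -0.3759346221997584 0.19611813624137175 F -3.1922151515144375 -4.053383077798554 2.2268142424516357
False 11.6417 off 0.08198010041564723 lat -0.509159320563314 0.35854000654157037 F -4.470959673377285 -5.560833945099407 3.64691072326272
```

```bash
cat > i3.py <<'E'
from h import *
env.grip(.062); env.dwell(.3)
env.movel(list(well+n*.15),velocity=.15)
env.grip(0.0); 
r=env.movel(list(well+n*.0685),velocity=.06,stop_force=12)
s=env.get_state();e=s['tcp_pos']-well;f=s['force']
print(r,s['time'],'off',e@n,'lat',e@up*1000,e@yl*1000,'F',f@n,f@up,f@yl)
env.movel(list(well+n*.17),velocity=.2)
im,d=camera('side');cv2.imwrite('pics/side3.png',im)
cv2.imwrite('pics/i3.png',cv2.resize(im[110:210,260:385],None,fx=5,fy=5,interpolation=2))
E
python3 i3.py
```

```text
True 14.75 off 0.06960960790325663 lat -0.24394135232748068 0.0022650927869766304 F 6.596959667860265 1.181684879671096 -1.149472248873221
```

View pics/i3.png

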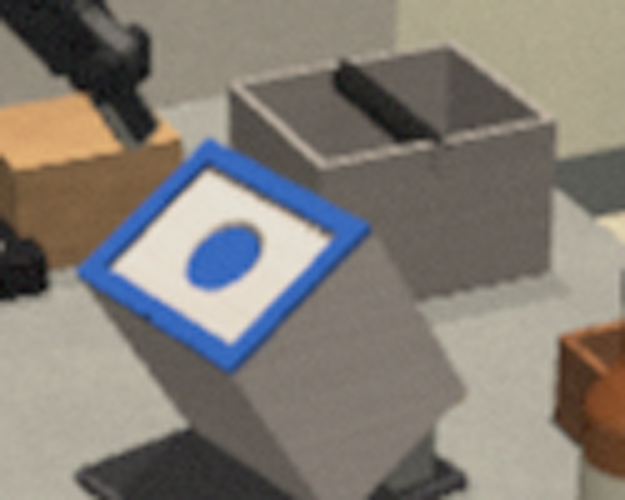

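The cartridge is home: its blue top is flush, just inside the bore at crop (225,257). Now I'll pick up the cover.

```bash
cat > c.py <<'E'
from h import *
a=np.radians(29.7);py=np.array([np.cos(a),np.sin(a),0]); c=np.array([.5585,-.0107,0]); Q=q(-py,[0,0,-1])
env.movel(list(well+n*.25),velocity=.2)
env.reach(list(c+[0,0,.22]),list(Q)); env.grip(.05)
r=env.movel(list(c+[0,0,.0845]),velocity=.1,stop_force=12);s=env.get_state();print(r,s['tcp_pos'],s['time'])
env.grip(.0,70);s=env.get_state();print(s['opening'],s['gripper_force'],s['force'])
env.movel(list(c+[0,0,.34]),velocity=.2)
# measure plate in hand: tool frame
s=env.get_state();print(s['opening'],s['gripper_force'],s['time'])
w,x,y,z=s['orientation'];M=R.from_quat([x,y,z,w]).as_matrix()
for nm in('top','side'):
    im,d=camera(nm);cv2.imwrite(f'pics/{nm}4.png',im);P=cloud(nm,d)
    h=cv2.inRange(cv2.cvtColor(im,cv2.COLOR_BGR2HSV),(18,100,40),(36,255,255))>0
    L=(P-s['tcp_pos'])@M
    p=L[h&(d>0)&(np.abs(L[...,0])<.09)&(np.abs(L[...,1])<.09)&(abs(L[...,2]-.078)<.03)]
    if len(p)>10: print(nm,len(p),p.min(0),p.max(0),cv2.minAreaRect((p[:,:2]*1000).astype(np.float32)),np.median(p[:,2]))
cv2.imwrite('pics/c4.png',np.hstack([cv2.resize(cv2.imread('pics/side4.png')[60:260,280:480],(400,400)),cv2.resize(cv2.imread('pics/top4.png')[110:310,200:400],(400,400))]))
E
python3 c.py
```

```text
False [ 0.558926   -0.01068341  0.0850916 ] 19.325
0.012269391587733243 69.51134920120239 [-0.88527518  0.22112252  5.95985281]
0.012365813829282786 68.720144033432 21.1667
top 75 [ 0.03296992 -0.0409954   0.07255032] [ 0.05827696 -0.02044583  0.08795285] ((49.568885803222656, -35.21931457519531), (30.66543197631836, 15.501052856445312), 35.29092025756836) 0.0783970869914757
side 698 [-0.06007994 -0.0413417   0.05296808] [0.06142786 0.03856032 0.0836953 ] ((0.7819557189941406, -1.1595039367675781), (79.87494659423828, 121.39776611328125), 89.73502349853516) 0.07688510481110522
```

View pics/c4.png

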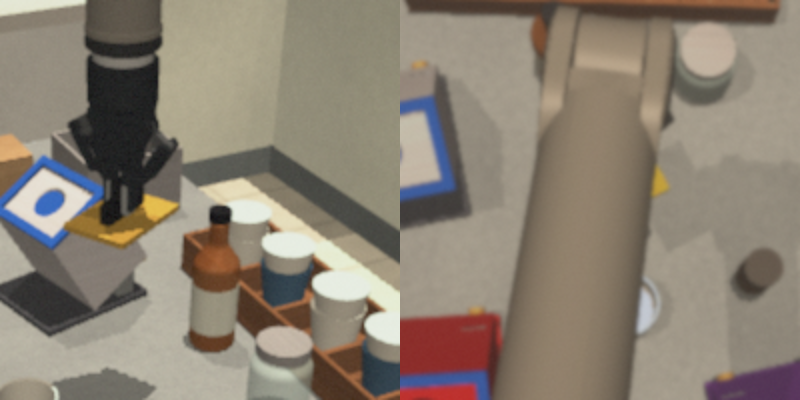

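The plate is held level and centred in the fingers to within about 1 mm, at crop (122,215) in the side view. Next I'll carry it over and seat it.

```bash
cat > s.py <<'E'
from h import *
Q=q(-yl,-n); w=well-.0008*up+.0005*yl
def st(r):
    s=env.get_state();e=s['tcp_pos']-well;f=s['force']
    print(r,s['time'],'off',e@n,'lat',e@up*1000,e@yl*1000,'F',f@n,f@up,f@yl)
env.reach(list(w+n*.22),list(Q)); st(0)
env.movel(list(w+n*.098),velocity=.12); st(0)
env.dwell(.2); st(0)
im,d=camera('side');cv2.imwrite('pics/side5.png',im)
r=env.movel(list(w+n*.0825),velocity=.04,stop_force=18); st(r)
im,d=camera('side');cv2.imwrite('pics/side6.png',im)
cv2.imwrite('pics/s6.png',np.hstack([cv2.resize(cv2.imread(f'pics/side{k}.png')[110:210,260:360],(400,400),interpolation=2) for k in(5,6)]))
E
python3 s.py
```

```text
0 22.2333 off 0.21973435261342214 lat -0.3999620133166848 -0.925202764303924 F -0.7345916391517477 -0.7678955075993574 -0.0038703455620688956
0 23.4 off 0.09839655354697778 lat -0.4236454139458015 0.4115360568925167 F -0.9192667984481212 -0.7935085912282168 0.7960903817335868
0 23.6 off 0.09854761931829699 lat -0.4547285051361219 0.6939326242393488 F -1.026342523759261 -0.4813689527584918 -0.24935385395218035
True 24.0417 off 0.08392302014910916 lat -0.7445969984782654 0.632788182555607 F 7.854751882688862 0.014925848688771115 -0.32255638017729144
```

View pics/s6.png

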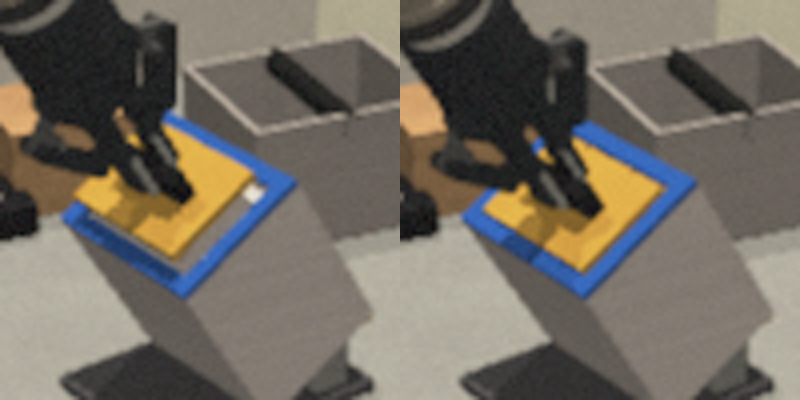

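The plate is inside the rim, with the contact offset at 0.0839 against an expected 0.0836. I'll release it, press on the rib and verify.

```bash
cat > f.py <<'E'
from h import *
env.grip(.04); env.movel(list(well+n*.14),velocity=.12); env.grip(0.)
r=env.movel(list(well+n*.1),velocity=.04,stop_force=18)
s=env.get_state();print(r,(s['tcp_pos']-well)@n,s['force']@n)
env.movel(list(well+n*.26),velocity=.2); env.dwell(.3)
im,d=camera('side');cv2.imwrite('pics/side7.png',im);P=cloud('side',d)
hsv=cv2.cvtColor(im,cv2.COLOR_BGR2HSV);near=(np.linalg.norm(P-well,axis=-1)<.1)&(d>0)
for nm,lo,hi in(('plate',(18,110,60),(36,255,255)),('rim',(105,130,60),(125,255,255))):
    k=near&(cv2.erode(cv2.inRange(hsv,lo,hi),np.ones((2,2)))>0);L=(P[k]-well)@np.stack([up,yl,n],1)
    A=np.c_[L[:,:2],np.ones(len(L))];c=np.linalg.lstsq(A,L[:,2],rcond=None)[0]
    g=abs(A@c-L[:,2])<.004;c=np.linalg.lstsq(A[g],L[g,2],rcond=None)[0]
    print(nm,len(L),'slope',c[:2],'height',c[2],'ctr',(L.min(0)+L.max(0))/2,L.max(0)-L.min(0))
print(env.get_state()['time'])
cv2.imwrite('pics/f7.png',np.hstack([cv2.resize(im[110:210,260:360],(400,400),interpolation=2),cv2.resize(im[120:420,150:450],(400,400))]))
E
python3 f.py
```

```text
True 0.10361100409160749 9.630189148701838
plate 594 slope [-0.00849504 -0.00260757] height 0.008252442042371756 ctr [-0.0017783  -0.00135582  0.01199309] [0.07776152 0.1129423  0.01989811]
rim 296 slope [-0.00146934 -0.00023005] height 0.004908372661532621 ctr [-0.00055387 -0.00275459  0.01667882] [0.10897471 0.14595501 0.03280465]
27.6917
```

View pics/f7.png

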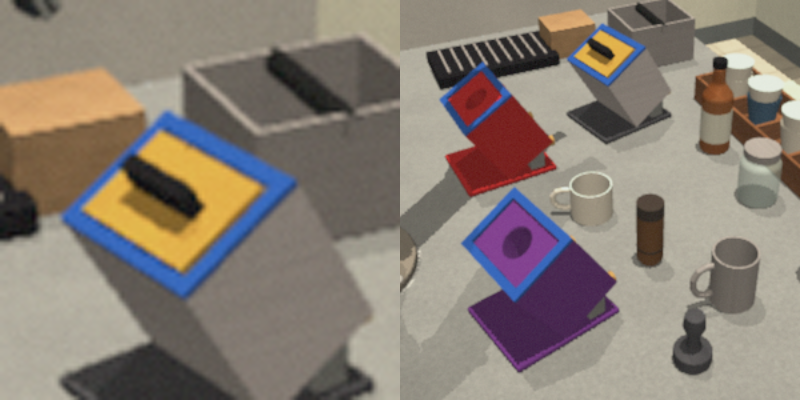

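The plate lies flat inside the rim, about 3.3 mm proud with a slope under 0.5°. The rib points outward, and the bystanders are where they were. I'm handing in.

```bash
python3 -c "
from h import *
print(job.job_done())"
```

```text
the job is handed in; nothing more can be done
None
```

The job is handed in at about 28 s of the 61 s allowed: the fresh cartridge is fully home in the bore, the cover is pressed flat inside the blue rim with its rib outward, and nothing else on the counter was moved.

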